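# Clamp a bearing block and hold a grease coupler on its nipple

## Robot

A 6-joint arm with a two-finger parallel gripper is mounted at the origin on the work surface. World frame = base frame: x ahead of the robot, y to its left, z up, the work surface at z = 0. Lengths are in m, angles in rad, forces in N, time in s.
With the tool pointing down it reaches from about 0.35 to 0.975 m from the base axis. Payload 4.9 kg.
Tool frame: the origin (TCP) lies on the mounting face of the last link; the fingertips stand 173 mm ahead of it and the grasp point (between the pads) lies 155 mm ahead of it; x points along the fingers, z is the direction in which the jaws open and shut, and the axes are right-handed (so a half turn about x gives the same grasp; the last joint's range is limited). The gripper opens to 85 mm and grips with 20 to 120 N. Pads are 22 mm wide; open, the fingers measure 114 mm over their backs; the gripper's body (76 mm by 85 mm) begins 54 mm behind the grasp point. The pads swing forward as they close: fully open they stand 13 mm farther back than shut.
Start: joints at [1.169, 0.053, 1.613, -0, 1.476, -0.119], TCP at [0.174, 0.6, 0.405] pointing down, gripper open.
Joint ranges: [-3.01, 3.01], [-1.01, 2.22], [0.06, 2.58], [-1.02, 4.17], [0.09, 2.62], [-3.14, 3.14]. Speed limits (rad/s): [2.57, 2.57, 3.14, 3.14, 3.14, 3.14].

## Interface

Orientations are given as a rotation vector (axis times angle).
In Python, from station import get_obs, get_image, get_calibration, finish_job, look_for, masks_of, tip_of gives the robot as it stands.
- The arm moves only by the tool carry_out, never from a script. Its argument "increments" is a list of rows, each a list of 3 entries, a list of its own where there are three numbers: the turn, a rotation vector about the world's x, y, z in units of 0.1 rad (1.0 is 0.1 rad), then the shift along the world's x, y, z in units of 20 mm (1.0 is 20 mm), then the opening, from 0 (shut) to 1 (fully open). A call has 1 to 8 rows; each row shifts and turns the pose as measured when the row begins; what a row does not reach is not made up. A row lasts 1/10 s, in which the tool goes at most 50 mm and 8.59 degrees, less where a joint would pass 70% of its speed; a pose out of reach is approached as far as the arm can. A call with a number of a shift or a turn outside -1 to 1 is refused whole. A call with a gripper value outside its range is refused whole. The fingers move at their own pace and stop on an object; "squeeze" is the grip in N (left out, the last holds). Time passes only in rows, so rows that do not move let the fingers close. It gives the time, the measured TCP pose, the force and the opening at its end, in the units of the state.
- get_obs(): the state, without advancing time (a new reading comes with each control period).
- get_image(name): name is "side" or "top" or "wrist"; returns (picture, depth): 420x560x3 uint8, blue, green, red; 420x560 float32, m along the optical axis (not along the pixel's ray), 0 where there is no reading.
- get_calibration(name): a dict with "fx", "fy", "cx", "cy" (pixels), "position" and "orientation" of the camera in the world. Camera axes: x right, y down, z forward; pixel columns grow to the right and rows downward; lengths in m; the calibration is good to about 2 mm. A picture is of the moment at which its call begins: read the wrist's pose just before it. get_calibration takes no time and is no camera call; for the wrist camera it gives the pose at the moment of the call.
- finish_job(): hands the job in, once; it reports no verdict.
Trained networks look in the newest picture that a camera, given by its name, has taken for a name from the list of things; names that differ only in an ending like _2 or _b are one class to them, and where a whole thing is asked for, a point or a joint stands for the part that bears it (a point fixed in the world has none). Each returns a list of dicts, best first, with "p" (0 to 1); they miss things now and then, are a little off and sometimes report something else, mostly with a low value. They report only what shows in the picture. A call takes as long as a camera call.
- look_for(camera, query): "centre" ([column, row] in pixels, amid what is visible of it).
- masks_of(camera, query): "region" (420x560 bool, what is visible of it) and "centre" ([column, row] in pixels, amid what is visible of it).
- tip_of(camera, query): "centre" ([column, row] in pixels: a listed point, or the origin of a listed thing).
The state is a dict: "t": time; "q": joint angles; "dq": joint speeds; "effort": joint torques, N m; "tool_pos": TCP position; "tool_rot": TCP orientation; "contact_force": force on the tool from outside, world axes, zero at the start; "wrist_torque": the same for the moment, N m; "opening": finger opening in m.
Only numpy, scipy, OpenCV 4.12 (cv2) and the standard library are available. Lean on these libraries where they do the work, as an engineer would, in place of code of your own. Each camera call takes 0.05 s, during which the arm holds its last target.

## Task

Get this bearing block ready for greasing: first turn the vise crank clockwise, seen from above, until the jaw clamps the block firmly. Then take the grease coupler out of its wooden stand, press it squarely onto the leaning nipple until it snaps over the head, and go on pushing so that its inner spring stays well compressed, clearly past half of its travel. Finish while still gripping the coupler and holding it pushed on like that (do not let go), with the block still clamped and the can, offcut, carton and wrench left alone.

Things in the scene. Friction and masses are not known exactly. Their poses are not given: they have to be found in the camera images.
- vise: grey machine vise fixed to the bench, base 120 x 260 x 30 mm (x, y, z); origin under the centre of its base, x away from the robot at yaw 0, y along the line in which the jaws close. Fixed jaw at its -y end (face at y = -85 mm), a gear head with the crank at its +y end (75 mm square, top 62 mm over the bench, centred at y = +90 mm). Jaws are 110 mm long and 43 to 45 mm tall above the bed, which is 30 mm over the bench
- jaw: the vise's sliding jaw, 110 x 37 x 43 mm, with a rubber-backed steel face plate 104 mm long that gives 1 mm per 25 N; origin at the bottom edge of its clamping face (plate at rest), on the bed. It slides towards the vise's -y, pushing the block against the fixed jaw
- crank (a joint): turn of the vise crank in rad, 0 = jaw fully open, grows clockwise seen from above; the jaw closes 4 mm per rad (at most 5 rad). The plate meets the block and fixed jaw at about 3.0; at 3.5 (8 to 12 N at the knob) the block is firmly clamped. Turning freely takes 3 to 7 N. Friction holds the crank where it is left
- crank_axis (a point): point on the vertical axis of the crank, 104 mm over the bench, level with the knob's grip point
- knob (a point): grip point of the crank's upright black knob: round, 18 mm thick, free to spin on its pin; its bottom is 25 mm below and its top 18 mm above this point; the flat crank arm (8 mm thick) lies just under the knob. The knob moves on a circle of 50 mm radius about crank_axis
- block: dark steel bearing block with a round dome, 94 x 50 x 69 mm (x, y, z), 0.9 kg, loose between the jaws; origin under its centre, 50 mm side (y) across the jaws
- nipple: brass grease nipple standing out of the block's dome, leaning 25 degrees from vertical towards the block's -x; origin at the centre of its round 16 mm head, z axis out along the nipple (the way the coupler comes on is -z). Neck 9 mm thick, the dome's surface is 26 mm below the origin
- coupler: hand grease coupler, 101 mm long, about 0.4 kg, standing mouth down in the stand; origin at the centre of its mouth, z along the tool towards the grip. Nose: steel tube, 31 mm outside, open 21 mm bore; at 44 to 51 mm a flange 40 mm across; from 51 to 101 mm a black square grip, 26 mm across flats (normal to its x and y). Two spring catches in the bore, 9 mm up, snap behind the nipple's head; push peaks near 10 N, then drops
- plunger (a joint): how far the sprung plunger in the coupler's bore is pushed in, m: 0 free, 0.012 at its stop; 3 N plus 1 N per mm. With the coupler on the nipple the head's centre lies 12.5 mm plus this value above the mouth. The catches snap behind the head as the plunger starts to move; if let go then, the coupler would stay on, drooping, with the plunger at only about 2 mm; to hold against the spring keep it near 0.0095, above 0.007
- stand: wooden block 90 x 90 x 45 mm fixed to the bench, with a round hole 36 mm wide and 30 mm deep in which the coupler stands; origin under its centre
- can: bystander: upright bare metal can, 66 mm across, 115 mm tall; origin under its centre
- offcut: bystander: wooden offcut 50 x 190 x 30 mm; origin under its centre
- carton: bystander: cardboard carton 80 x 110 x 60 mm; origin under its centre
- wrench: bystander: steel wrench 170 mm long lying on the bench; origin under its middle

How it is judged:
By the outcome, as a careful person would: the job done as asked, in the order asked, and still so for the second after the job is handed in, while the arm keeps its last pose, push and grip.
It also fails if it takes over 58 s, if anything falls off the work surface, if the arm or the gripper's body presses on something with over 40 N, if the wrist force passes 120 N, or if a joint passes its speed limit or range.

## Working session

There is one attempt and no reset: what is moved stays moved. The work goes in short steps, Python scripts to look and compute and a tool call to move; the robot and the scene stay as the last step left them, time stands still between calls to the robot, and variables do not carry over. Pictures are saved under pics/ and viewed, and the job is handed in when it is done.

Besides the shell and the picture viewer there is one more tool, called after "Emit:" in YAML: its name, and indented under it one key for each argument. carry_out: Moves the arm, as the interface text tells. Shifts and turns lie within -1 to 1; 1 stands for 20 mm of shift or 0.1 rad of turn. Its arguments: {"type":"object","properties":{"increments":{"type":"array","items":{"type":"array"}},"squeeze":{"type":"number"}},"required":["increments"]}

```bash
mkdir -p pics; ls; cat > h.py <<'E'
import numpy as np, cv2
from scipy.spatial.transform import Rotation as R
from station import *
def cal(n):
    c=get_calibration(n); o=np.array(c["orientation"],float)
    Rm=o if o.shape==(3,3) else (R.from_rotvec(o).as_matrix() if o.size==3 else R.from_quat(o).as_matrix())
    return c,np.array(c["position"]),Rm
def pt(n,d,u,v,C=None):
    c,p,Rm=C or cal(n); 
    return p+Rm@(np.array([(u-c["cx"])/c["fx"],(v-c["cy"])/c["fy"],1])*d)
def onz(n,u,v,z,C=None):
    c,p,Rm=C or cal(n); r=Rm@np.array([(u-c["cx"])/c["fx"],(v-c["cy"])/c["fy"],1])
    return p+r*(z-p[2])/r[2]
def cloud(n,dep,C=None):
    c,p,Rm=C or cal(n); v,u=np.mgrid[:420,:560]
    P=np.stack([(u-c["cx"])/c["fx"]*dep,(v-c["cy"])/c["fy"]*dep,dep],-1)
    return P@Rm.T+p
def proj(n,P,C=None):
    c,p,Rm=C or cal(n); q=Rm.T@(np.array(P)-p); return q[0]/q[2]*c["fx"]+c["cx"],q[1]/q[2]*c["fy"]+c["cy"]
E
python3 - <<'E'
from h import *
print(get_obs())
for n in("side","top","wrist"):
    im,d=get_image(n); cv2.imwrite(f"pics/{n}0.png",im); np.savez(f"pics/{n}0.npz",im=im,d=d); print(n,get_calibration(n))
E
```

```text
pics
{'t': 0.0, 'q': array([ 1.16898763e+00,  5.33628810e-02,  1.61431323e+00,  2.26979438e-05,
        1.47599037e+00, -1.19005567e-01]), 'dq': array([ 0.00071639,  0.00098868, -0.0012645 , -0.00076773, -0.00109958,
        0.00023345]), 'effort': array([-7.25726895e-04, -3.93687701e+01, -3.70174026e+01, -2.59393682e-04,
        7.00846067e-03, -2.11480915e-05]), 'tool_pos': array([0.17429907, 0.59992141, 0.40344742]), 'tool_rot': array([-0.99950051,  1.33166772,  0.99780415]), 'contact_force': array([ 0.86682141, -0.16311921,  0.05555483]), 'wrist_torque': array([ 0.03135823,  0.02127955, -0.00827885]), 'opening': 0.08559171147441366}
side {'fx': 500.4092282255855, 'fy': 500.4092282255855, 'cx': 277.62663994248425, 'cy': 200.3706541194438, 'position': array([-0.15918312, -0.83022269,  0.90574823]), 'orientation': array([-2.08686213,  0.75697904, -0.3858622 ])}
top {'fx': 530.1358264415395, 'fy': 530.1358264415395, 'cx': 287.3517345881797, 'cy': 205.1373264323492, 'position': array([0.48104249, 0.03676344, 1.51233609]), 'orientation': array([-2.16837302,  2.218881  , -0.07723365])}
wrist {'fx': 310.87562365715905, 'fy': 310.87562365715905, 'cx': 280.02003802883235, 'cy': 212.2406171092165, 'position': array([0.10660074, 0.62059373, 0.3728715 ]), 'orientation': array([2.32374159, 1.74476448, 0.24302268])}
```

View pics/top0.png

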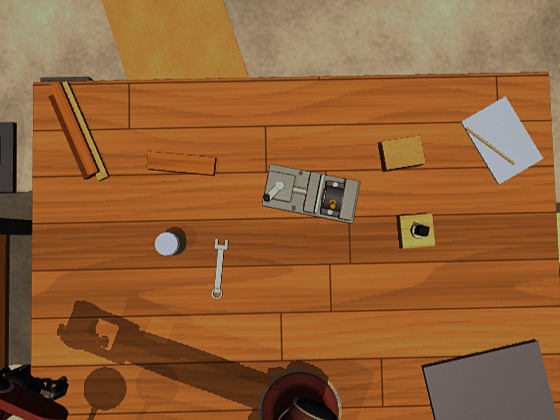

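View pics/side0.png

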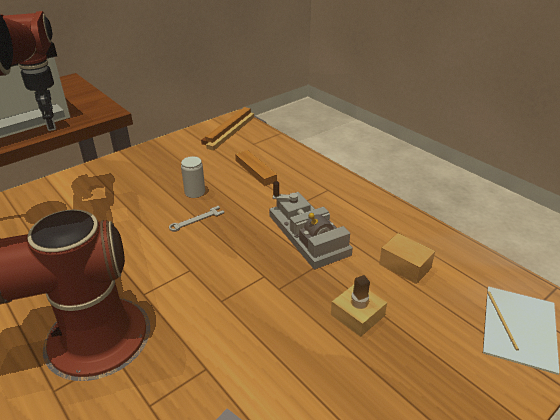

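```bash
python3 - <<'E'
from h import *
for cam in("top","side"):
    C=cal(cam); d=np.load(f"pics/{cam}0.npz")["d"]
    for q in("crank_axis","knob","nipple","coupler","block","stand","vise","jaw"):
        for r in tip_of(cam,q)[:2]:
            u,v=r["centre"]; iu,iv=int(round(u)),int(round(v))
            z={"crank_axis":.104,"knob":.104}.get(q)
            dd=d[iv,iu] if 0<=iv<420 and 0<=iu<560 else 0
            print(cam,q,round(r["p"],2),np.round([u,v],1),"depthpt",np.round(pt(cam,dd,u,v,C),4),"onz",None if z is None else np.round(onz(cam,u,v,z,C),4))
print(get_obs()["t"])
E
```

```text
top crank_axis 0.65 [277.  183.8] depthpt [0.6283 0.0507 0.0843] onz [0.6263 0.0505 0.104 ]
top knob 0.53 [268.1 199. ] depthpt [0.5846 0.0745 0.1244] onz [0.5861 0.0751 0.104 ]
top nipple 0.53 [333.9 195.8] depthpt [ 0.5908 -0.1006  0.1025] onz None
top nipple 0.38 [331.5 207.4] depthpt [ 0.5588 -0.0914  0.1232] onz None
top coupler 0.47 [417.6 230.7] depthpt [ 0.4926 -0.3183  0.1122] onz None
top block 0.76 [333.  199.9] depthpt [ 0.5799 -0.0979  0.1027] onz None
top stand 0.81 [413.4 231.8] depthpt [ 0.4902 -0.3187  0.0649] onz None
top stand 0.47 [316.2 195.6] depthpt [ 0.5947 -0.0552  0.0744] onz None
top vise 0.56 [310.2 193.3] depthpt [ 0.6008 -0.0387  0.0808] onz None
top vise 0.37 [266.4 196.6] depthpt [0.5914 0.079  0.1193] onz None
top jaw 0.59 [318.7 194.2] depthpt [ 0.5984 -0.0621  0.0737] onz None
side crank_axis 0.86 [291.5 189.2] depthpt [ 0.7235  0.162  -0.0022] onz [0.6202 0.0459 0.104 ]
side crank_axis 0.67 [255.2 173.4] depthpt [0.6726 0.2858 0.0183] onz [0.5922 0.178  0.104 ]
side knob 0.67 [277.6 185.9] depthpt [0.5903 0.0716 0.115 ] onz [0.6007 0.0841 0.104 ]
side nipple 0.71 [312.  236.7] depthpt [ 0.545  -0.1214  0.0762] onz None
side nipple 0.6 [313.8 215.9] depthpt [ 0.5888 -0.0802  0.0981] onz None
side block 0.67 [318.8 239.2] depthpt [ 0.552  -0.1394  0.0756] onz None
side stand 0.66 [359.2 313.4] depthpt [ 0.4708 -0.358   0.0431] onz None
side stand 0.25 [257.8 167.9] depthpt [0.689  0.2924 0.0299] onz None
side vise 0.56 [306.7 235.1] depthpt [ 0.5465 -0.1     0.0672] onz None
side vise 0.43 [359.9 313.8] depthpt [ 0.4688 -0.3616  0.0464] onz None
side jaw 0.75 [313.6 229.4] depthpt [ 0.5587 -0.1121  0.0875] onz None
side jaw 0.7 [256.1 173.1] depthpt [0.6695 0.2767 0.0251] onz None
0.95
```

```bash
python3 - <<'E'
from h import *
z=np.load("pics/top0.npz"); im,d=z["im"],z["d"]; P=cloud("top",d)
cr=im[140:270,240:450]; cv2.imwrite("pics/c1.png",cv2.resize(cr,None,fx=3.8,fy=3.8,interpolation=cv2.INTER_CUBIC))
m=(P[...,2]>.018)&(P[...,0]>.5)&(P[...,0]<.72)&(P[...,1]>-.2)&(P[...,1]<.14)
n,l,s,c=cv2.connectedComponentsWithStats(m.astype(np.uint8)); print(s)
for i in range(1,n):
    if s[i,4]<300: continue
    pts=P[l==i]; low=pts[pts[:,2]<1]
    r=cv2.minAreaRect(low[:,:2].astype(np.float32)); print(r)
m=(P[...,2]>.03)&(P[...,0]>.42)&(P[...,0]<.56)&(P[...,1]>-.4)&(P[...,1]<-.24)
pts=P[m]; print("stand",cv2.minAreaRect(pts[:,:2].astype(np.float32)),cv2.minAreaRect(pts[pts[:,2]<.055][:,:2].astype(np.float32)))
g=pts[pts[:,2]>.09]; print("grip",cv2.minAreaRect(g[:,:2].astype(np.float32)),g.mean(0),g[:,2].max())
s=np.load("pics/side0.npz"); im=s["im"]; cv2.imwrite("pics/c2.png",cv2.resize(im[160:340,240:420],None,fx=3.3,fy=3.3,interpolation=cv2.INTER_CUBIC))
o=get_obs(); print(R.from_rotvec(o["tool_rot"]).as_matrix())
E
```

```text
[[     0      0    560    420 231256]
 [   262    164     98     60   3944]]
((0.6046854853630066, -0.04328714311122894), (0.26010286808013916, 0.12040833383798599), 77.3989028930664)
stand ((0.49264204502105713, -0.33384284377098083), (0.090060755610466, 0.09196515381336212), 3.5632927417755127) ((0.49264204502105713, -0.33384284377098083), (0.090060755610466, 0.09196515381336212), 3.5632927417755127)
grip ((0.4929390549659729, -0.33335986733436584), (0.027258820831775665, 0.026511622592806816), 75.16863250732422) [ 0.49272706 -0.33180914  0.11288636] 0.12288053055184323
[[ 2.09293938e-05 -9.60275894e-01  2.79052337e-01]
 [ 2.03094948e-05  2.79052337e-01  9.60275894e-01]
 [-1.00000000e+00 -1.44305804e-05  2.53431146e-05]]
```

View pics/c1.png

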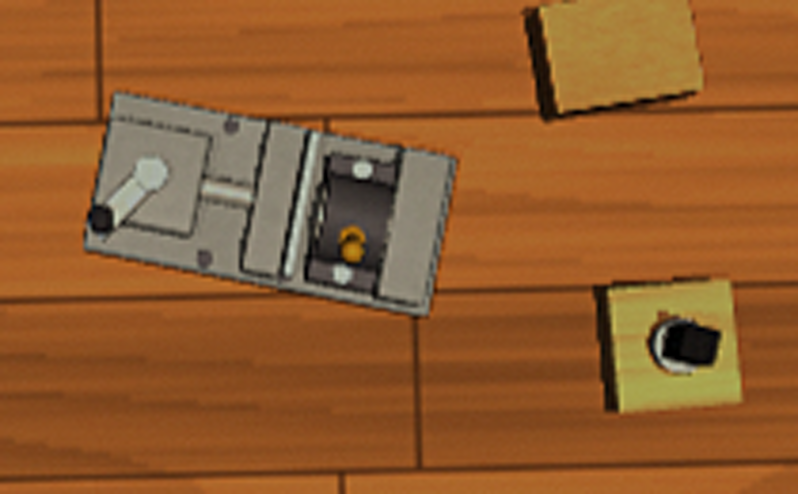

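View pics/c2.png

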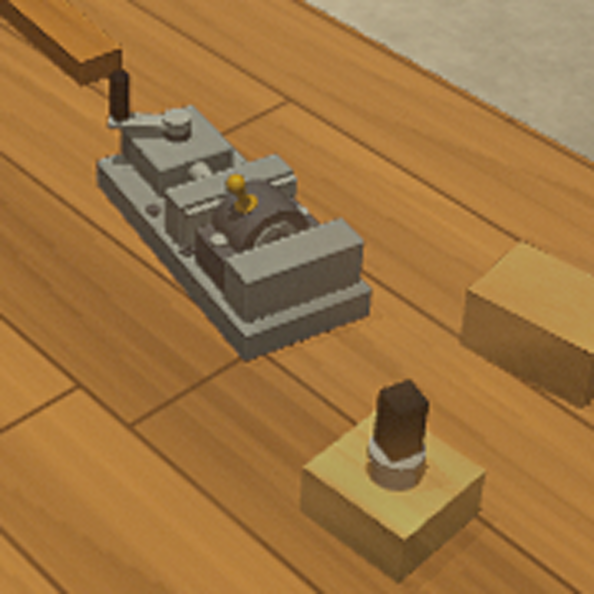

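Emit:
carry_out:
  increments:
    - [[0,0,0],[0.75,-0.95,0],1]
    - [[0,0,0],[0.75,-0.95,0],1]
    - [[0,0,0],[0.75,-0.95,0],1]
    - [[0,0,0],[0.75,-0.95,0],1]
    - [[0,0,0],[0.75,-0.95,0],1]
    - [[0,0,0],[0.75,-0.95,0],1]
    - [[0,0,0],[0.75,-0.95,0],1]
    - [[0,0,0],[0.75,-0.95,0],1]
  squeeze: 60

```text
t: 1.75
tool_pos: [0.2961, 0.4441, 0.405]
tool_rot: [-1.002, 1.326, 1.003]
contact_force: [0.3, 0.7, 0.1]
opening: 0.0854
```

Emit:
carry_out:
  increments:
    - [[0,0,0],[0.75,-0.95,0],1]
    - [[0,0,0],[0.75,-0.95,0],1]
    - [[0,0,0],[0.75,-0.95,0],1]
    - [[0,0,0],[0.75,-0.95,0],1]
    - [[0,0,0],[0.75,-0.95,0],1]
    - [[0,0,0],[0.75,-0.95,0],1]
    - [[0,0,0],[0.75,-0.95,0],1]
    - [[0,0,0],[0.75,-0.95,0],1]

```text
t: 2.55
tool_pos: [0.42, 0.285, 0.4063]
tool_rot: [-1.002, 1.323, 1.003]
contact_force: [0.0, 0.1, -0.1]
opening: 0.0854
```

Emit:
carry_out:
  increments:
    - [[0,0,0],[0.75,-0.95,0],1]
    - [[0,0,0],[0.75,-0.95,0],1]
    - [[0,0,0],[0.75,-0.95,0],1]
    - [[0,0,0],[0.75,-0.95,0],1]
    - [[0,0,0],[0.75,-0.95,0],1]
    - [[0,0,0],[0.75,-0.95,0],1]
    - [[0,0,0],[0.75,-0.95,0],1]
    - [[0,0,0],[0.75,-0.95,0],1]

```text
t: 3.35
tool_pos: [0.5441, 0.1258, 0.4076]
tool_rot: [-1.002, 1.32, 1.001]
contact_force: [-0.5, 0.6, 0.2]
opening: 0.0854
```

```bash
cat > look.py <<'E'
from h import *
import sys
k=sys.argv[1]; qs=sys.argv[2:]
o=get_obs(); C=cal("wrist"); im,d=get_image("wrist"); cv2.imwrite(f"pics/w{k}.png",im); np.savez(f"pics/w{k}.npz",im=im,d=d,c=np.array([C[0]["fx"],C[0]["fy"],C[0]["cx"],C[0]["cy"]]),p=C[1],R=C[2])
print("t",o["t"],"pos",o["tool_pos"].round(4),"zt",R.from_rotvec(o["tool_rot"]).as_matrix().round(3).tolist(),"cam",C[1].round(4),"view",C[2][:,2].round(3))
for q in qs:
    for r in tip_of("wrist",q)[:2]:
        u,v=r["centre"]; iu,iv=int(np.clip(round(u),0,559)),int(np.clip(round(v),0,419))
        print(q,round(r["p"],2),np.round([u,v],1),"dp",np.round(pt("wrist",d[iv,iu],u,v,C),4),"on.104",np.round(onz("wrist",u,v,.104,C),4))
E
python3 look.py 1 knob crank_axis nipple
```

```text
t 3.35 pos [0.5441 0.1258 0.4076] zt [[0.006, -0.962, 0.274], [0.004, 0.274, 0.962], [-1.0, -0.005, 0.006]] cam [0.4765 0.1462 0.3764] view [ 0.272 -0.073 -0.96 ]
knob 0.93 [247.1 260.3] dp [0.584  0.0862 0.121 ] on.104 [0.5911 0.0822 0.104 ]
crank_axis 0.71 [221.1 299. ] dp [0.6468 0.029  0.0619] on.104 [0.624  0.0447 0.104 ]
nipple 0.77 [ 52.6 290.2] dp [ 0.5617 -0.0906  0.1255] on.104 [ 0.569  -0.1109  0.104 ]
```

View pics/w1.png

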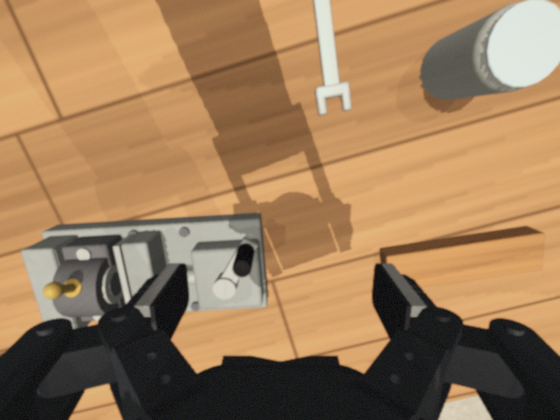

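```bash
python3 - <<'E'
from h import *
z=np.load("pics/w1.npz"); c=z["c"]; C=(dict(fx=c[0],fy=c[1],cx=c[2],cy=c[3]),z["p"],z["R"])
P=cloud("wrist",z["d"],C)
m=(abs(P[...,0]-.59)<.04)&(abs(P[...,1]-.08)<.04)&(P[...,2]>.09)&(z["d"]>0)
k=P[m]; t=k[k[:,2]>np.percentile(k[:,2],97)-.004]; print(len(k),len(t),k[:,2].max()); print("top",(t.max(0)+t.min(0))/2,t.mean(0))
m=(P[...,2]>.015)&(P[...,2]<.15)&(abs(P[...,0]-.6)<.12)&(P[...,1]>-.2)&(P[...,1]<.14)
# gear head top
g=P[(abs(P[...,2]-.062)<.004)&(abs(P[...,0]-.625)<.06)&(abs(P[...,1]-.045)<.06)]
print("gear",len(g),cv2.minAreaRect(g[:,:2].astype(np.float32)))
E
```

```text
512 286 0.12366720520287416
top [0.58937718 0.08001861 0.12132129] [0.58900579 0.08018875 0.12174578]
gear 2749 ((0.623694658279419, 0.040904492139816284), (0.08185405284166336, 0.07442190498113632), 77.59766387939453)
```

Emit:
carry_out:
  increments:
    - [[0,0,0],[0.77,-0.75,-0.9],1]
    - [[0,0,0],[0.77,-0.75,-0.9],1]
    - [[0,0,0],[0.77,-0.75,-0.9],1]
    - [[0,0,0],[0,0,-0.9],1]
    - [[0,0,0],[0,0,-0.9],1]
    - [[0,0,0],[0,0,-0.9],1]
    - [[0,0,0],[0,0,0],1]

```text
t: 4.25
tool_pos: [0.588, 0.0867, 0.2981]
tool_rot: [-1.006, 1.313, 1.008]
contact_force: [-0.9, -0.2, 0.0]
opening: 0.0855
```

```bash
python3 look.py 2 knob
```

```text
t 4.25 pos [0.588  0.0867 0.2981] zt [[0.009, -0.964, 0.266], [0.008, 0.266, 0.964], [-1.0, -0.006, 0.01]] cam [0.5203 0.1067 0.2668] view [ 0.275 -0.067 -0.959]
knob 0.91 [264.9 254.8] dp [0.5819 0.083  0.1207] on.104 [0.5889 0.0803 0.104 ]
```

View pics/w2.png

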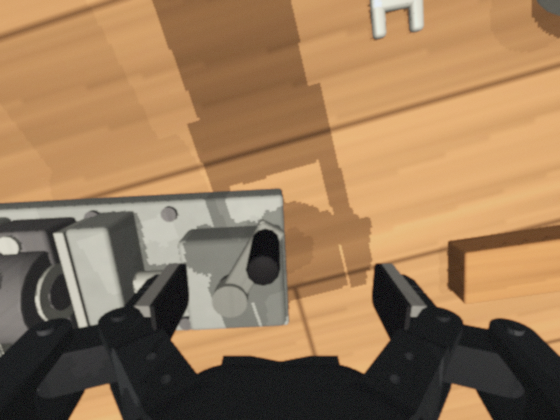

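Emit:
carry_out:
  increments:
    - [[0,0,0],[0,-0.35,-0.95],1]
    - [[0,0,0],[0,0,-0.9],1]
    - [[0,0,0],[0,0,0],0]
    - [[0,0,0],[0,0,0],0]
    - [[0,0,0],[0,0,0],0]
    - [[0,0,0],[0,0,0],0]
    - [[0,0,0],[0,0,0],0]
    - [[0,0,0],[0,0,0],0]
  squeeze: 60

```text
t: 5.15
tool_pos: [0.5919, 0.0804, 0.2759]
tool_rot: [-1.022, 1.296, 0.994]
contact_force: [1.6, 1.4, -5.8]
opening: 0.0156
```

```bash
python3 look.py 3 knob
```

```text
t 5.15 pos [0.5919 0.0804 0.2759] zt [[0.031, -0.965, 0.262], [0.003, 0.262, 0.965], [-1.0, -0.029, 0.011]] cam [0.5249 0.0999 0.243 ] view [ 0.297 -0.071 -0.952]
knob 0.71 [283.7 260.8] dp [0.5856 0.0864 0.1191] on.104 [0.593  0.0847 0.104 ]
```

View pics/w3.png

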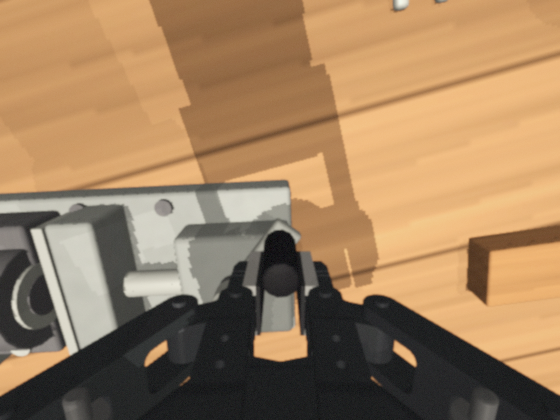

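Emit:
carry_out:
  increments:
    - [[0,0,0],[0,0,0],0.45]
    - [[0,0.3,0],[0,0,0],0.45]
    - [[0,0,0],[0,0,0],0.45]

```text
t: 5.55
tool_pos: [0.5924, 0.081, 0.2775]
tool_rot: [-1.01, 1.318, 1.013]
contact_force: [-0.8, -0.3, 0.6]
opening: 0.0386
```

```bash
python3 look.py 4 knob
```

```text
t 5.55 pos [0.5924 0.081  0.2775] zt [[0.003, -0.965, 0.262], [0.004, 0.262, 0.965], [-1.0, -0.002, 0.005]] cam [0.5244 0.1006 0.2465] view [ 0.269 -0.07  -0.96 ]
knob 0.98 [281. 269.] dp [0.585  0.0851 0.1212] on.104 [0.5933 0.0829 0.104 ]
```

View pics/w4.png

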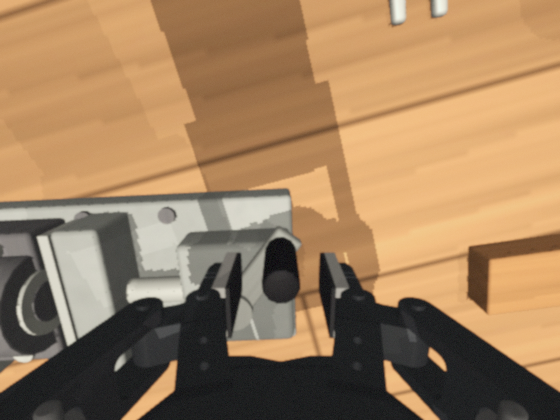

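Emit:
carry_out:
  increments:
    - [[0,0,0],[0,0,-0.8],0.45]
    - [[0,0,0],[0,0,0],0.45]

```text
t: 5.85
tool_pos: [0.5924, 0.0812, 0.2608]
tool_rot: [-1.011, 1.316, 1.011]
contact_force: [0.2, -0.4, -1.1]
opening: 0.0385
```

Emit:
carry_out:
  increments:
    - [[0,0,0],[0,0,0],0]
    - [[0,0,0],[0,0,0],0]
    - [[0,0,0],[0,0,0],0]

```text
t: 6.15
tool_pos: [0.5922, 0.0813, 0.26]
tool_rot: [-1.011, 1.317, 1.012]
contact_force: [-0.6, 1.0, -0.1]
opening: 0.0164
```

Emit:
carry_out:
  increments:
    - [[0,0,0],[0.36,0.25,0],0]
    - [[0,0,0],[0.4,0.18,0],0]
    - [[0,0,0],[0.42,0.11,0],0]

```text
t: 6.45
tool_pos: [0.6134, 0.0915, 0.2599]
tool_rot: [-1.008, 1.332, 1.02]
contact_force: [-7.9, -0.0, 4.5]
opening: 0.0168
```

Emit:
carry_out:
  increments:
    - [[0,0,0],[0.46,0.06,0],0]
    - [[0,0,0],[0.47,-0.01,0],0]
    - [[0,0,0],[0.46,-0.1,0],0]
    - [[0,0,0],[0.43,-0.18,0],0]

```text
t: 6.85
tool_pos: [0.6477, 0.0892, 0.2598]
tool_rot: [-0.999, 1.344, 1.034]
contact_force: [-7.3, 3.7, 3.7]
opening: 0.0166
```

```bash
cat > st.py <<'E'
from h import *
o=get_obs(); M=R.from_rotvec(o["tool_rot"]).as_matrix(); g=o["tool_pos"]+.155*M[:,0]
A=np.array([.624,.0445]); r=g[:2]-A
print("t",o["t"],"grasp",g.round(4),"x",M[:,0].round(3),"z",M[:,2].round(3),"r",np.linalg.norm(r).round(4),"ang",np.degrees(np.arctan2(r[1],r[0])).round(1),"F",o["contact_force"].round(1),"T",o["wrist_torque"].round(2),"op",round(o["opening"],4),"q",o["q"].round(2))
E
python3 st.py
```

```text
t 6.85 grasp [0.6431 0.0897 0.1049] x [-0.03   0.003 -1.   ] z [ 0.26   0.966 -0.004] r 0.0491 ang 67.1 F [-7.3  3.7  3.7] T [ 0.46  0.62 -0.05] op 0.0166 q [ 0.02  0.25  1.65  0.    1.28 -1.29]
```

Emit:
carry_out:
  increments:
    - [[0,-0.15,0],[0.42,-0.23,0],0]
    - [[0,-0.15,0],[0.38,-0.29,0],0]
    - [[0,-0.1,0],[0.32,-0.36,0],0]
    - [[0,-0.1,0],[0.26,-0.41,0],0]

```text
t: 7.25
tool_pos: [0.6714, 0.064, 0.2597]
tool_rot: [-1.01, 1.327, 1.022]
contact_force: [-13.0, 2.5, 7.2]
opening: 0.0165
```

```bash
python3 st.py
```

```text
t 7.25 grasp [0.67   0.0644 0.1047] x [-0.009  0.002 -1.   ] z [0.257 0.966 0.   ] r 0.0501 ang 23.4 F [-13.    2.5   7.2] T [ 0.4   2.02 -0.01] op 0.0165 q [-0.02  0.29  1.6   0.    1.26 -1.33]
```

Emit:
carry_out:
  increments:
    - [[0,-0.05,0],[0.11,-0.45,0],0]
    - [[0,-0.05,0],[0.04,-0.46,0],0]
    - [[0,0,0],[-0.03,-0.47,0],0]
    - [[0,0,0],[-0.1,-0.46,0],0]

```text
t: 7.65
tool_pos: [0.6727, 0.0327, 0.2602]
tool_rot: [-1.003, 1.304, 1.024]
contact_force: [5.9, 6.7, -4.5]
opening: 0.0166
```

```bash
python3 st.py
```

```text
t 7.65 grasp [0.6735 0.0358 0.1052] x [ 0.005  0.02  -1.   ] z [0.256 0.966 0.021] r 0.0503 ang -10.0 F [ 5.9  6.7 -4.5] T [ 0.74 -0.93 -0.03] op 0.0166 q [-0.07  0.28  1.6   0.02  1.25 -1.38]
```

Emit:
carry_out:
  increments:
    - [[-0.1,0,0],[-0.12,-0.46,0],0]
    - [[-0.1,0,0],[-0.2,-0.43,0],0]
    - [[-0.1,0,0],[-0.27,-0.39,0],0]

```text
t: 7.95
tool_pos: [0.6619, 0.0116, 0.2601]
tool_rot: [-1.019, 1.309, 1.013]
contact_force: [2.1, 8.6, -1.4]
opening: 0.0166
```

```bash
python3 st.py
```

```text
t 7.95 grasp [0.6636 0.0122 0.1051] x [ 0.011  0.004 -1.   ] z [0.255 0.967 0.006] r 0.0511 ang -39.2 F [ 2.1  8.6 -1.4] T [ 1.39 -0.26  0.06] op 0.0166 q [-0.1   0.26  1.64  0.    1.24 -1.41]
```

Emit:
carry_out:
  increments:
    - [[-0.05,0.05,0],[-0.36,-0.36,0],0]
    - [[-0.05,0.05,0],[-0.41,-0.3,0],0]
    - [[0,0.05,0],[-0.45,-0.22,0],0]

```text
t: 8.25
tool_pos: [0.6407, -0.0033, 0.2603]
tool_rot: [-1.022, 1.306, 1.008]
contact_force: [11.6, 2.6, -8.5]
opening: 0.0166
```

```bash
python3 st.py
```

```text
t 8.25 grasp [ 0.6431 -0.003   0.1053] x [ 0.016  0.002 -1.   ] z [0.255 0.967 0.006] r 0.0512 ang -68.0 F [11.6  2.6 -8.5] T [ 0.31 -1.79  0.02] op 0.0166 q [-0.12  0.21  1.69  0.    1.22 -1.44]
```

Emit:
carry_out:
  increments:
    - [[0,0.1,0],[-0.36,-0.12,0],0]
    - [[0,0,0],[0,0,0],0]

```text
t: 8.45
tool_pos: [0.6346, -0.0056, 0.26]
tool_rot: [-1.021, 1.307, 1.009]
contact_force: [-3.6, -0.3, 1.3]
opening: 0.0163
```

```bash
python3 st.py; python3 look.py 5 knob crank_axis jaw nipple
```

```text
t 8.45 grasp [ 0.6369 -0.0052  0.105 ] x [ 0.015  0.002 -1.   ] z [0.255 0.967 0.006] r 0.0514 ang -75.5 F [-3.6 -0.3  1.3] T [-0.13  0.64 -0.01] op 0.0163 q [-0.13  0.2   1.71  0.    1.22 -1.44]
t 8.45 pos [ 0.6346 -0.0056  0.26  ] zt [[0.015, -0.967, 0.255], [0.002, 0.255, 0.967], [-1.0, -0.014, 0.006]] cam [0.5669 0.0135 0.2282] view [ 0.281 -0.069 -0.957]
knob 0.89 [284.  287.5] dp [ 0.6293 -0.0008  0.1194] on.104 [ 0.6381 -0.0029  0.104 ]
crank_axis 0.66 [382.8 235.4] dp [0.6355 0.05   0.0809] on.104 [0.6247 0.0443 0.104 ]
jaw 0.64 [151.3 201.2] dp [ 0.5893 -0.0591  0.0757] on.104 [ 0.5852 -0.0456  0.104 ]
```

View pics/w5.png

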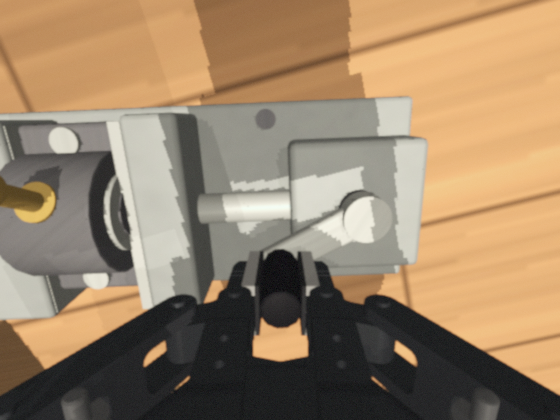

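Emit:
carry_out:
  increments:
    - [[0,0,0],[0,0,0],0.4]
    - [[0,0,0],[0,0,0],0.4]
    - [[0,0,0],[0,0,0.3],0.4]
    - [[0,0,0],[0,0,0.9],0.4]
    - [[0,0,0],[-0.5,-0.9,0.9],0.6]
    - [[0,0,0],[-0.8,-0.9,0.9],1]
    - [[0,0,0],[-0.8,-0.9,0.9],1]
    - [[0,0,0],[-0.8,-0.9,0.9],1]

```text
t: 9.5
tool_pos: [0.5759, -0.0769, 0.3599]
tool_rot: [-1.023, 1.305, 1.015]
contact_force: [0.1, -0.3, -0.5]
opening: 0.0857
```

```bash
python3 st.py; python3 look.py 6 knob crank_axis jaw nipple block
```

```text
t 9.5 grasp [ 0.578  -0.0762  0.2049] x [ 0.013  0.004 -1.   ] z [0.251 0.968 0.007] r 0.1292 ang -110.9 F [ 0.1 -0.3 -0.5] T [-0.    0.02  0.02] op 0.0857 q [-0.26 -0.02  1.77  0.01  1.39 -1.58]
t 9.5 pos [ 0.5759 -0.0769  0.3599] zt [[0.013, -0.968, 0.251], [0.004, 0.251, 0.968], [-1.0, -0.012, 0.007]] cam [ 0.5081 -0.0581  0.3282] view [ 0.281 -0.066 -0.958]
knob 0.61 [388.  265.6] dp [ 0.5792 -0.0273  0.2059] on.104 [ 0.6384 -0.0016  0.104 ]
crank_axis 0.93 [443.6 237.7] dp [0.648  0.0631 0.0615] on.104 [0.6257 0.0438 0.104 ]
jaw 0.78 [276.2 214.7] dp [ 0.5779 -0.0778  0.0941] on.104 [ 0.5749 -0.0769  0.104 ]
nipple 0.72 [243.8 210.9] dp [ 0.56   -0.0955  0.1267] on.104 [ 0.5659 -0.0997  0.104 ]
block 0.59 [259.  203.4] dp [ 0.5669 -0.0891  0.0888] on.104 [ 0.5631 -0.0871  0.104 ]
block 0.23 [442.4 236.9] dp [0.6467 0.062  0.0619] on.104 [0.6248 0.043  0.104 ]
```

View pics/w6.png

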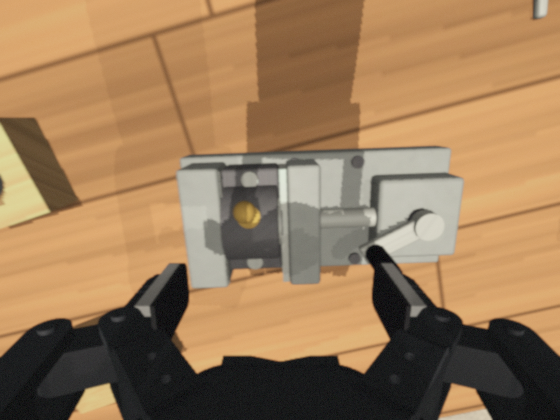

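```bash
cat > sph.py <<'E'
from h import *
from scipy.optimize import least_squares
import sys
z=np.load(f"pics/w{sys.argv[1]}.npz"); c=z["c"]; C=(dict(fx=c[0],fy=c[1],cx=c[2],cy=c[3]),z["p"],z["R"])
P=cloud("wrist",z["d"],C); g=np.array([.562,-.097,.119]); hsv=cv2.cvtColor(z["im"],cv2.COLOR_BGR2HSV)
brass=(hsv[...,1]>130)&(hsv[...,0]>12)&(hsv[...,0]<35)
near=np.linalg.norm(P-g,axis=-1)<.014
m=near&(P[...,2]>.112); k=P[m]; print(len(k))
f=least_squares(lambda c:np.linalg.norm(k-c,axis=1)-.008,g,loss="soft_l1",f_scale=.001); print("head",f.x.round(4),"rms",np.sqrt((f.fun**2).mean()))
# vise top surfaces
for zz,nm in((.075,"fixed jaw"),):
    q=P[(abs(P[...,2]-.074)<.004)&(P[...,1]<-.02)&(P[...,1]>-.2)&(abs(P[...,0]-.58)<.1)]
    print(len(q),cv2.minAreaRect(q[:,:2].astype(np.float32)))
b=P[(brass)&(np.linalg.norm(P-g,axis=-1)<.05)]; lo=b[b[:,2]<.11]; print("base",len(lo),lo.mean(0) if len(lo) else 0, lo[:,2].min() if len(lo) else 0)
q=P[(P[...,2]>.02)&(P[...,2]<.036)&(abs(P[...,0]-.6)<.12)&(abs(P[...,1]+.04)<.16)]
print("base plate",cv2.minAreaRect(q[:,:2].astype(np.float32)))
E
python3 sph.py 6
```

```text
404
head [ 0.5631 -0.096   0.1194] rms 0.000495409301936469
9538 ((0.5923275351524353, -0.10282345861196518), (0.11964227259159088, 0.10975514352321625), 77.53953552246094)
base 111 [ 0.57621311 -0.0989977   0.09785451] 0.08873088448782454
base plate ((0.6055120825767517, -0.04357542097568512), (0.25922292470932007, 0.11993677169084549), 77.53878021240234)
```

Emit:
carry_out:
  increments:
    - [[0,0.13,0],[-0.3,-0.95,0],1]
    - [[0,0,0],[-0.3,-0.95,0],1]
    - [[0,0,0],[-0.3,-0.95,0],1]
    - [[0,0,0],[-0.3,-0.95,0],1]
    - [[0,0,0],[-0.3,-0.95,0],1]
    - [[0,0,0],[-0.3,-0.95,0],1]
    - [[0,0,0],[-0.3,-0.95,0],1]
    - [[0,0,0],[-0.3,-0.95,0],1]

```text
t: 10.6
tool_pos: [0.5298, -0.2246, 0.3457]
tool_rot: [-1.013, 1.318, 1.052]
contact_force: [0.1, -0.3, 0.6]
opening: 0.085
```

Emit:
carry_out:
  increments:
    - [[0,0,0],[-0.35,-0.95,0],1]
    - [[0,0,0],[-0.35,-0.95,0],1]
    - [[0,0,0],[-0.35,-0.95,0],1]
    - [[0,0,0],[-0.3,-0.9,0],1]
    - [[0,0,0],[0,0,0],1]

```text
t: 11.1
tool_pos: [0.5035, -0.3007, 0.3379]
tool_rot: [-1.006, 1.319, 1.065]
contact_force: [0.8, 1.0, 0.2]
opening: 0.0854
```

```bash
python3 st.py; python3 look.py 7 coupler stand
```

```text
t 11.1 grasp [ 0.4991 -0.2972  0.183 ] x [-0.028  0.022 -0.999] z [0.233 0.972 0.015] r 0.3638 ang -110.1 F [0.8 1.  0.2] T [ 0.02  0.01 -0.02] op 0.0854 q [-0.67  0.02  1.76  0.    1.4  -2.  ]
t 11.1 pos [ 0.5035 -0.3007  0.3379] zt [[-0.028, -0.972, 0.233], [0.022, 0.233, 0.972], [-0.999, 0.032, 0.015]] cam [ 0.4341 -0.2826  0.3093] view [ 0.242 -0.044 -0.969]
coupler 0.66 [239.3 206.5] dp [ 0.4821 -0.324   0.0676] on.104 [ 0.4749 -0.3178  0.104 ]
stand 0.95 [237.1 202.1] dp [ 0.4785 -0.3249  0.0664] on.104 [ 0.4716 -0.3184  0.104 ]
```

View pics/w7.png

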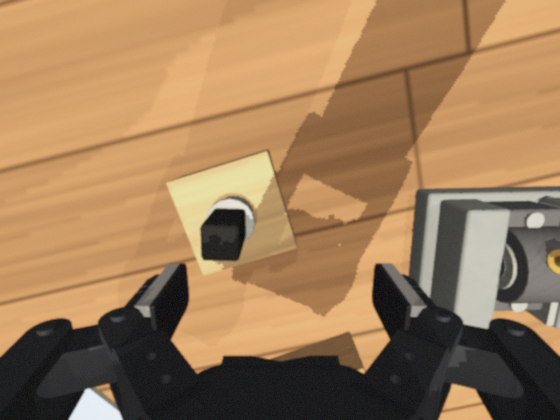

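```bash
cat > coup.py <<'E'
from h import *
import sys
z=np.load(f"pics/w{sys.argv[1]}.npz"); c=z["c"]; C=(dict(fx=c[0],fy=c[1],cx=c[2],cy=c[3]),z["p"],z["R"])
P=cloud("wrist",z["d"],C)
k=P[(np.linalg.norm(P[...,:2]-[.4927,-.3335],axis=-1)<.05)&(P[...,2]>.075)&(P[...,2]<.13)]
t=k[k[:,2]>.108]; print(len(k),len(t),t[:,2].max()); print("top",cv2.minAreaRect(t[:,:2].astype(np.float32)),t.mean(0))
cc=t-t.mean(0); u,s,v=np.linalg.svd(cc,full_matrices=False); print("top normal",v[2].round(3),s)
for a,b in((.08,.09),(.09,.1),(.1,.11)):
    w=k[(k[:,2]>a)&(k[:,2]<b)]; print(a,cv2.minAreaRect(w[:,:2].astype(np.float32)))
fl=P[(np.linalg.norm(P[...,:2]-[.4927,-.3335],axis=-1)<.028)&(P[...,2]>.055)&(P[...,2]<.07)]
print("flange",len(fl),cv2.minEnclosingCircle(fl[:,:2].astype(np.float32)))
st=P[(abs(P[...,2]-.045)<.004)&(np.linalg.norm(P[...,:2]-[.4927,-.3335],axis=-1)<.08)]; print("stand",cv2.minAreaRect(st[:,:2].astype(np.float32)))
E
python3 coup.py 7
```

```text
2069 1512 0.11802200849846861
top ((0.4933362305164337, -0.33481350541114807), (0.026146093383431435, 0.025627516210079193), 74.3589859008789) [ 0.49229202 -0.33396092  0.11532659]
top normal [-0.061  0.047  0.997] [0.29171149 0.2874236  0.05624781]
0.08 ((0.48830491304397583, -0.3278855085372925), (0.033174868673086166, 0.016113150864839554), 34.8472900390625)
0.09 ((0.4883878529071808, -0.3276658058166504), (0.03331694379448891, 0.01616220362484455), 34.15336608886719)
0.1 ((0.4880701005458832, -0.3278796076774597), (0.032866232097148895, 0.016068527474999428), 35.56123733520508)
flange 582 ((0.4938564598560333, -0.33492311835289), 0.020084286108613014)
stand ((0.49405989050865173, -0.3352974057197571), (0.09043772518634796, 0.09059321880340576), 3.5264806747436523)
```

Emit:
carry_out:
  increments:
    - [[-0.22,-0.28,-0.37],[-0.25,-0.85,0],1]
    - [[0,0,0],[-0.25,-0.85,-0.3],1]
    - [[0,0,0],[0,0,-0.9],1]
    - [[0,0,0],[0,0,-0.9],1]
    - [[0,0,0],[0,0,0],1]

```text
t: 11.75
tool_pos: [0.4954, -0.3313, 0.2939]
tool_rot: [-1.011, 1.319, 1.015]
contact_force: [-0.8, 1.0, -0.1]
opening: 0.0856
```

```bash
python3 st.py; python3 look.py 8; python3 coup.py 8
```

```text
t 11.75 grasp [ 0.4955 -0.3308  0.1389] x [ 0.001  0.003 -1.   ] z [0.26  0.966 0.004] r 0.3966 ang -108.9 F [-0.8  1.  -0.1] T [ 0.02 -0.01 -0.05] op 0.0856 q [-0.71  0.08  1.78  0.    1.29 -2.02]
t 11.75 pos [ 0.4954 -0.3313  0.2939] zt [[0.001, -0.966, 0.26], [0.003, 0.26, 0.966], [-1.0, 0.0, 0.004]] cam [ 0.4274 -0.3119  0.263 ] view [ 0.268 -0.07  -0.961]
3171 2391 0.11818412662460587
top ((0.4933558404445648, -0.33500418066978455), (0.02604726329445839, 0.02634499780833721), 74.79603576660156) [ 0.4918644  -0.33440857  0.1152498 ]
top normal [-0.079  0.031  0.996] [0.37421951 0.35585043 0.0695722 ]
0.08 ((0.4823550879955292, -0.33190885186195374), (0.025747764855623245, 0.003228885354474187), 74.47715759277344)
0.09 ((0.4824806749820709, -0.33198338747024536), (0.025874285027384758, 0.0033586604986339808), 74.0728988647461)
0.1 ((0.482379287481308, -0.3319583535194397), (0.02587360143661499, 0.0034824879840016365), 74.34175872802734)
flange 847 ((0.49340882897377014, -0.3347984552383423), 0.01988476887345314)
stand ((0.49402979016304016, -0.3351864814758301), (0.09061829745769501, 0.09026463329792023), 3.5732903480529785)
```

View pics/w8.png

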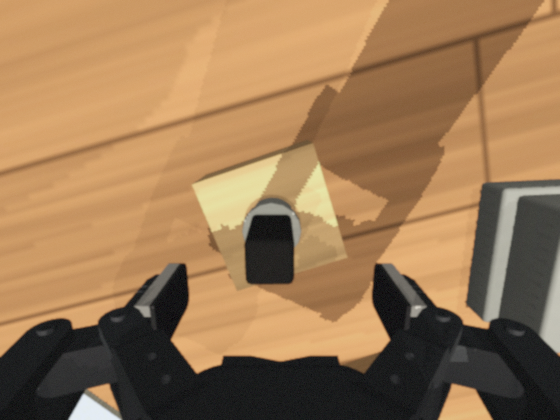

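Emit:
carry_out:
  increments:
    - [[0,0,0],[-0.1,-0.2,-0.8],1]
    - [[0,0,0],[0,0,-0.8],0.9]
    - [[0,0,0],[0,0,-0.75],0.7]
    - [[0,0,0],[0,0,0],0.5]
    - [[0,0,0],[0,0,0],0.5]

```text
t: 12.3
tool_pos: [0.4942, -0.3358, 0.2458]
tool_rot: [-1.015, 1.318, 1.013]
contact_force: [0.3, -0.5, 1.1]
opening: 0.0427
```

```bash
python3 st.py
```

```text
t 12.3 grasp [ 0.4947 -0.3356  0.0908] x [ 0.004  0.001 -1.   ] z [0.258 0.966 0.002] r 0.4015 ang -108.8 F [ 0.3 -0.5  1.1] T [ 0.03  0.01 -0.05] op 0.0427 q [-0.72  0.14  1.8   0.    1.2  -2.03]
```

Emit:
carry_out:
  increments:
    - [[0,0,0],[0,0,0],0]
    - [[0,0,0],[0,0,0],0]
    - [[0,0,0],[0,0,0],0]
    - [[0,0,0],[0,0,0],0]
  squeeze: 110

```text
t: 12.7
tool_pos: [0.4943, -0.3357, 0.246]
tool_rot: [-1.016, 1.318, 1.013]
contact_force: [0.2, -0.2, -2.6]
opening: 0.025
```

```bash
python3 st.py; python3 look.py 9
```

```text
t 12.7 grasp [ 0.4949 -0.3355  0.091 ] x [ 0.004  0.001 -1.   ] z [0.258 0.966 0.002] r 0.4014 ang -108.8 F [ 0.2 -0.2 -2.6] T [-0.03 -0.06 -0.01] op 0.025 q [-0.72  0.14  1.8   0.    1.2  -2.03]
t 12.7 pos [ 0.4943 -0.3357  0.246 ] zt [[0.004, -0.966, 0.258], [0.001, 0.258, 0.966], [-1.0, -0.004, 0.002]] cam [ 0.4263 -0.3165  0.2149] view [ 0.271 -0.072 -0.96 ]
```

View pics/w9.png

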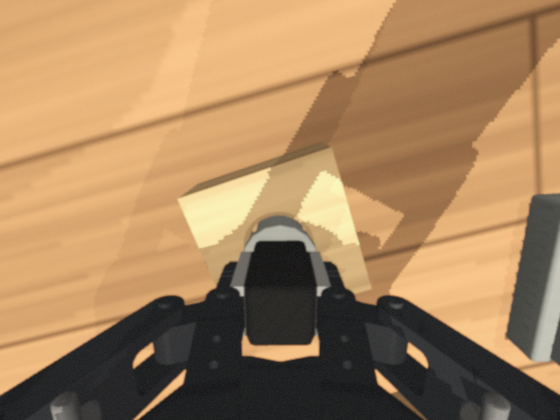

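Emit:
carry_out:
  increments:
    - [[0,0,0],[0,0,0.5],0]
    - [[0,0,0],[0,0,0.9],0]
    - [[0,0,0],[0,0,0.9],0]
    - [[0,0,0],[0,0,0.9],0]
    - [[0,0,0],[0,0,0.9],0]
    - [[0,0,0],[0,0.5,0.9],0]
    - [[0,0,0],[0,0.9,0.9],0]
    - [[0,0,0],[0,0.9,0.9],0]

```text
t: 13.55
tool_pos: [0.4918, -0.2886, 0.3853]
tool_rot: [-1.008, 1.321, 1.017]
contact_force: [0.5, -0.4, -3.6]
opening: 0.0251
```

```bash
python3 st.py; python3 look.py 10
```

```text
t 13.55 grasp [ 0.4915 -0.2878  0.2303] x [-0.002  0.005 -1.   ] z [0.261 0.965 0.004] r 0.3577 ang -111.7 F [ 0.5 -0.4 -3.6] T [ 0.03  0.01 -0.02] op 0.0251 q [-0.66 -0.06  1.76  0.    1.45 -1.97]
t 13.55 pos [ 0.4918 -0.2886  0.3853] zt [[-0.002, -0.965, 0.261], [0.005, 0.261, 0.965], [-1.0, 0.003, 0.004]] cam [ 0.4237 -0.269   0.3546] view [ 0.265 -0.068 -0.962]
```

View pics/w10.png

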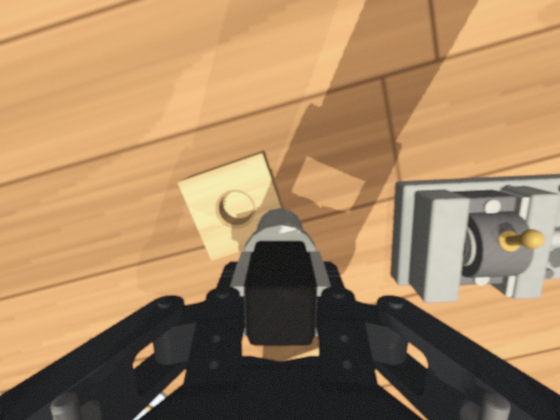

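Emit:
carry_out:
  increments:
    - [[-0.12,-0.54,0.05],[-0.1,0.9,0],0]
    - [[-0.12,-0.54,0.05],[-0.1,0.9,0],0]
    - [[-0.12,-0.54,0.05],[-0.1,0.9,0],0]
    - [[-0.12,-0.54,0.05],[-0.1,0.9,0],0]
    - [[-0.12,-0.54,0.05],[-0.1,0.9,0],0]
    - [[-0.12,-0.54,0.05],[-0.1,0.9,0],0]
    - [[-0.12,-0.54,0.05],[-0.1,0.9,0],0]
    - [[-0.12,-0.54,0.05],[-0.1,0.9,0],0]

```text
t: 14.4
tool_pos: [0.4742, -0.1383, 0.3932]
tool_rot: [-1.262, 0.987, 0.701]
contact_force: [0.6, 0.5, -4.3]
opening: 0.0248
```

```bash
cat > tgt.py <<'E'
from h import *
import sys
adv=float(sys.argv[1]) # mouth->head along axis: negative = gap above, m ; = 12.5mm+plunger when on
H=np.array([.5631,-.096,.1194]); yaw=np.radians(float(sys.argv[2]) if len(sys.argv)>2 else -12.5)
offy=float(sys.argv[3]) if len(sys.argv)>3 else .0019; offz=float(sys.argv[4]) if len(sys.argv)>4 else 0.
xb=np.array([np.cos(yaw),np.sin(yaw),0]); ax=-np.sin(np.radians(25))*xb+np.array([0,0,np.cos(np.radians(25))])
zt=np.array([-np.sin(yaw),np.cos(yaw),0]); xt=-ax; yt=np.cross(zt,xt); M=np.stack([xt,yt,zt],1)
mouth=H-ax*adv
T=mouth-M@np.array([.231,offy,offz])
o=get_obs(); Mc=R.from_rotvec(o["tool_rot"]).as_matrix()
rv=R.from_matrix(M@Mc.T).as_rotvec()
mc=o["tool_pos"]+Mc@np.array([.231,offy,offz]); e=mc-H
print("t",o["t"],"TCP",o["tool_pos"].round(4),"turn units",(rv/.1).round(2),"shift units",((T-o["tool_pos"])/.02).round(2))
print("mouth-head: along axis",(e@ax*1000).round(1),"mm lateral y,z(mm)",(M.T@e*1000).round(1)[1:],"F tool(ideal axes)",(M.T@o["contact_force"]).round(1),"T",(M.T@o["wrist_torque"]).round(2),"op",round(o["opening"],4))
E
python3 tgt.py -0.025
```

```text
t 14.4 TCP [ 0.4742 -0.1383  0.3932] turn units [-0.07  0.25 -0.01] shift units [-0.75  3.26 -2.05]
mouth-head: along axis 50.0 mm lateral y,z(mm) [-48.9 -57.8] F tool(ideal axes) [4.1 1.4 0.6] T [-0.01 -0.03  0.54] op 0.0248
```

Emit:
carry_out:
  increments:
    - [[-0.04,0.12,0],[-0.19,0.82,-0.4],0]
    - [[-0.03,0.12,0],[-0.19,0.82,-0.4],0]
    - [[0,0,0],[-0.19,0.82,-0.4],0]
    - [[0,0,0],[-0.19,0.8,-0.4],0]
    - [[0,0,0],[0,0,0],0]

```text
t: 14.9
tool_pos: [0.4555, -0.0686, 0.3599]
tool_rot: [-1.262, 1.013, 0.722]
contact_force: [0.7, 0.0, -3.6]
opening: 0.025
```

```bash
python3 tgt.py -0.02; python3 look.py 11; python3 - <<'E'
from h import *
z=np.load("pics/w11.npz"); cv2.imwrite("pics/w11c.png",cv2.resize(z["im"][120:360,140:420],None,fx=2.5,fy=2.5,interpolation=cv2.INTER_CUBIC))
im,d=get_image("side"); np.savez("pics/s11.npz",im=im,d=d); cv2.imwrite("pics/s11.png",cv2.resize(im[100:280,200:400],None,fx=3.5,fy=3.3,interpolation=cv2.INTER_CUBIC))
E
```

```text
t 14.9 TCP [ 0.4555 -0.0686  0.3599] turn units [-0.   -0.05 -0.04] shift units [ 0.28 -0.24 -0.61]
mouth-head: along axis 33.8 mm lateral y,z(mm) [2.  3.8] F tool(ideal axes) [3.5 0.9 0.2] T [-0.01  0.06  0.47] op 0.025
t 14.9 pos [ 0.4555 -0.0686  0.3599] zt [[0.409, -0.888, 0.212], [-0.089, 0.192, 0.977], [-0.908, -0.418, -0.001]] cam [ 0.4055 -0.0567  0.3024] view [ 0.638 -0.14  -0.757]
```

View pics/w11c.png

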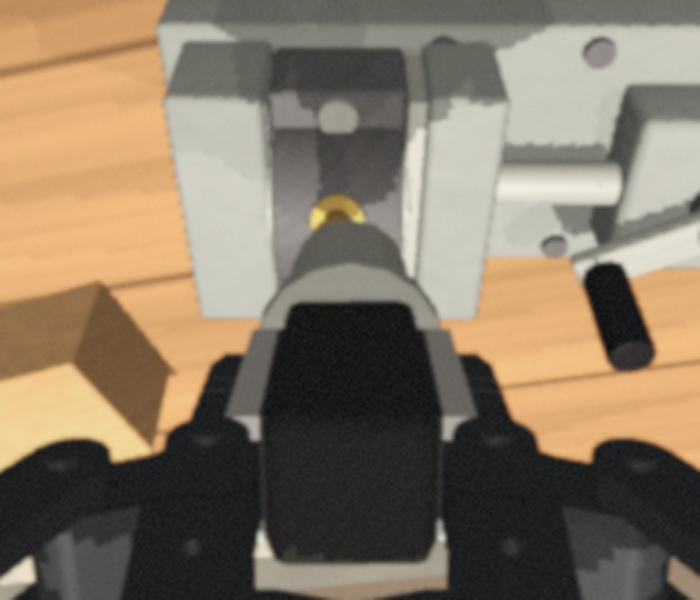

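View pics/s11.png

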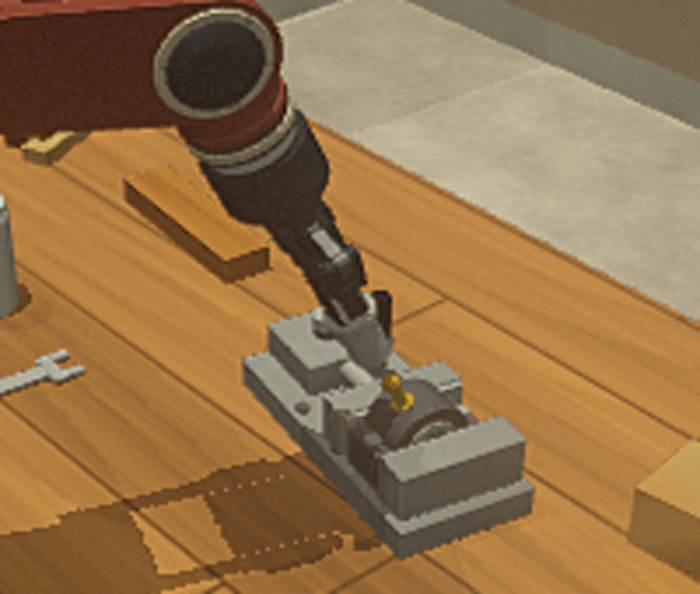

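```bash
cat > nose.py <<'E'
from h import *
from scipy.optimize import least_squares
import sys
z=np.load(f"pics/w{sys.argv[1]}.npz"); c=z["c"]; C=(dict(fx=c[0],fy=c[1],cx=c[2],cy=c[3]),z["p"],z["R"])
o=get_obs(); M=R.from_rotvec(o["tool_rot"]).as_matrix()
Q=(cloud("wrist",z["d"],C)-o["tool_pos"])@M
m=(z["d"]>0)&(abs(Q[...,2])<.03)&(abs(Q[...,1])<.03)
k=Q[m&(Q[...,0]>.19)&(Q[...,0]<.24)]; print(len(k))
r=np.hypot(k[:,1]-.002,k[:,2]); k=k[abs(r-.0155)<.004]; print(len(k),k.min(0).round(4),k.max(0).round(4))
f=least_squares(lambda p:np.hypot(k[:,1]-p[0]-p[2]*(k[:,0]-.231),k[:,2]-p[1]-p[3]*(k[:,0]-.231))-.0155,[.002,0,0,0],loss="soft_l1",f_scale=.001)
print("at mouth y,z mm",(f.x[:2]*1000).round(2),"slopes",f.x[2:].round(3),"rms",np.sqrt((f.fun**2).mean()))
# wrist calibration check: pads? flange
fl=Q[m&(Q[...,0]>.176)&(Q[...,0]<.19)]; print("flange top x",np.percentile(fl[:,0],[5,50,95]).round(4))
g=Q[m&(Q[...,0]>.12)&(Q[...,0]<.14)]; print("grip top x",np.percentile(g[:,0],[5,50,95]).round(4), len(g))
s=np.load("pics/s11.npz"); P=cloud("side",s["d"]); H=np.array([.5631,-.096,.1194])
hsv=cv2.cvtColor(s["im"],cv2.COLOR_BGR2HSV); b=(hsv[...,1]>150)&(hsv[...,0]>14)&(hsv[...,0]<35)&(np.linalg.norm(P-H,axis=-1)<.013)&(P[...,2]>.111)
k=P[b]; print(len(k)); 
if len(k)>8:
    f=least_squares(lambda c:np.linalg.norm(k-c,axis=1)-.008,H,loss="soft_l1",f_scale=.001); print("side head",f.x.round(4),"rms",np.sqrt((f.fun**2).mean()))
E
python3 nose.py 11
```

```text
525
525 [ 0.2003  0.0072 -0.0128] [0.2319 0.0195 0.0171]
at mouth y,z mm [3.53 2.18] slopes [ 0.004 -0.002] rms 0.00019563950835074347
flange top x [0.1793 0.181  0.1854]
grip top x [0.1219 0.131  0.1373] 7361
26
side head [ 0.564  -0.0984  0.1206] rms 0.0017136961623303731
```

```bash
cat > n2.py <<'E'
from h import *
from scipy.optimize import least_squares
rots={9:([.4943,-.3357,.246],[-1.016,1.318,1.013]),10:([.4918,-.2886,.3853],[-1.008,1.321,1.017]),11:([.4555,-.0686,.3599],[-1.262,1.013,.722])}
for n,(p,rv) in rots.items():
    z=np.load(f"pics/w{n}.npz"); c=z["c"]; C=(dict(fx=c[0],fy=c[1],cx=c[2],cy=c[3]),z["p"],z["R"])
    M=R.from_rotvec(rv).as_matrix(); print(n,"cam in tool",(M.T@(z["p"]-np.array(p))).round(4),"rv",R.from_matrix(M.T@z["R"]).as_rotvec().round(4))
    Q=(cloud("wrist",z["d"],C)-np.array(p))@M
    # grip front face: x .135...17
    m=(z["d"]>0)&(abs(Q[...,2])<.012)&(Q[...,0]>.14)&(Q[...,0]<.165)&(Q[...,1]>.005)&(Q[...,1]<.025)
    k=Q[m]; 
    if len(k)>50: a=np.linalg.lstsq(np.c_[k[:,0]-.155,k[:,2],np.ones(len(k))],k[:,1],rcond=None)[0]; print(" face y",a.round(4),len(k))
    t=Q[(z["d"]>0)&(Q[...,0]>.124)&(Q[...,0]<.1335)&(abs(Q[...,2])<.025)&(abs(Q[...,1])<.025)]; print(" top x",np.median(t[:,0]).round(4),"y",np.percentile(t[:,1],[1,99]).round(4),"z",np.percentile(t[:,2],[1,99]).round(4))
    k=Q[(z["d"]>0)&(Q[...,0]>.195)&(Q[...,0]<.229)&(np.hypot(Q[...,1]-.002,Q[...,2])<.022)]
    f=least_squares(lambda p:np.hypot(k[:,1]-p[0],k[:,2]-p[1])-.0155,[.002,0],loss="soft_l1",f_scale=.001); print(" nose yz",f.x.round(4),len(k))
    fl=Q[(z["d"]>0)&(Q[...,0]>.178)&(Q[...,0]<.184)&(np.hypot(Q[...,1]-.002,Q[...,2])<.026)]; print(" flange",cv2.minEnclosingCircle(fl[:,1:].astype(np.float32)),len(fl),np.median(fl[:,0]))
E
python3 n2.py
```

```text
9 cam in tool [0.0309 0.0708 0.001 ] rv [ 2.0719 -0.2931  2.0705]
 face y [0.0027 0.0179 0.0139] 1396
 top x 0.1301 y [-0.0105  0.0142] z [-0.0234  0.0233]
 nose yz [ 0.0056 -0.0007] 984
 flange ((0.007320340722799301, 0.0008158702403306961), 0.018844403326511383) 1014 0.1801080446040915
10 cam in tool [0.0309 0.0707 0.001 ] rv [ 2.0724 -0.2932  2.07  ]
 face y [0.0003 0.0179 0.0139] 1397
 top x 0.1301 y [-0.0105  0.0142] z [-0.0234  0.0234]
 nose yz [0.0009 0.0007] 517
 flange ((0.007405605632811785, 0.0008492572233080864), 0.01879732683300972) 1011 0.18016014939148928
11 cam in tool [0.0307 0.0707 0.001 ] rv [ 2.0722 -0.292   2.07  ]
 face y [0.0051 0.0197 0.0139] 1392
 top x 0.13 y [-0.0105  0.0142] z [-0.0233  0.0236]
 nose yz [0.0009 0.0008] 516
 flange ((0.007361558731645346, 0.000886029563844204), 0.018817702308297157) 1015 0.17995719706640798
```

```bash
sed -i 's/H=np.array.*; yaw/H=np.array([.5630,-.0970,.1194]); yaw/; s/else .0019/else .0009/' tgt.py; python3 tgt.py -0.010
```

```text
t 15.0 TCP [ 0.4564 -0.0699  0.3616] turn units [ 0.01 -0.01 -0.03] shift units [ 0.4  -0.26 -1.17]
mouth-head: along axis 35.0 mm lateral y,z(mm) [-1.6  3.3] F tool(ideal axes) [2.7 1.5 0.1] T [0.05 0.04 0.43] op 0.0246
```

Emit:
carry_out:
  increments:
    - [[0,0,0],[0.2,-0.13,-0.55],0]
    - [[0,0,0],[0.15,-0.1,-0.5],0]
    - [[0,0,0],[0,0,0],0]
    - [[0,0,0],[0,0,0],0]

```text
t: 15.4
tool_pos: [0.4646, -0.0772, 0.3401]
tool_rot: [-1.263, 1.013, 0.714]
contact_force: [0.8, -0.2, -2.8]
opening: 0.0248
```

```bash
python3 tgt.py -0.010;python3 look.py 12; python3 - <<'E'
from h import *
z=np.load("pics/w12.npz"); cv2.imwrite("pics/w12c.png",cv2.resize(z["im"][120:360,140:420],None,fx=2.5,fy=2.5,interpolation=cv2.INTER_CUBIC))
im,d=get_image("side"); cv2.imwrite("pics/s12.png",cv2.resize(im[140:260,250:370],None,fx=5,fy=5,interpolation=cv2.INTER_CUBIC))
E
```

```text
t 15.4 TCP [ 0.4646 -0.0772  0.3401] turn units [ 0.03 -0.   -0.  ] shift units [-0.01  0.1  -0.09]
mouth-head: along axis 11.4 mm lateral y,z(mm) [-1.5 -2.5] F tool(ideal axes) [ 2.9  0.5 -0. ] T [ 0.01 -0.02  0.42] op 0.0248
t 15.4 pos [ 0.4646 -0.0772  0.3401] zt [[0.412, -0.885, 0.216], [-0.094, 0.195, 0.976], [-0.906, -0.423, -0.003]] cam [ 0.4149 -0.0653  0.2824] view [ 0.641 -0.145 -0.754]
```

View pics/w12c.png

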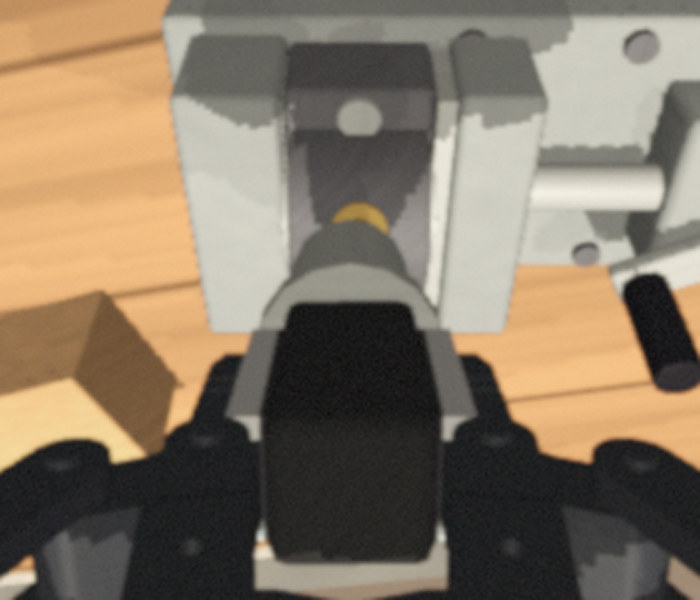

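View pics/s12.png

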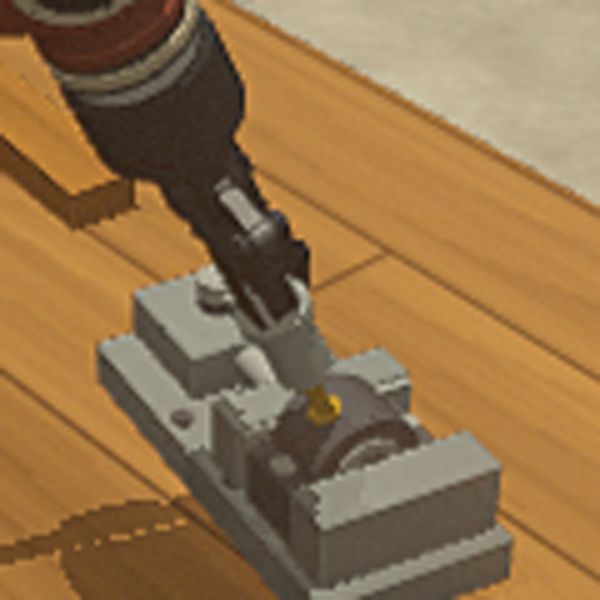

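Emit:
carry_out:
  increments:
    - [[0,0,0],[-0.04,0.14,-0.03],0]
    - [[0,0,0],[0,0,0],0]

```text
t: 15.7
tool_pos: [0.4637, -0.0742, 0.3401]
tool_rot: [-1.263, 1.013, 0.714]
contact_force: [0.4, -0.7, -3.1]
opening: 0.0246
```

```bash
python3 tgt.py 0.006
```

```text
t 15.7 TCP [ 0.4637 -0.0742  0.3401] turn units [0.03 0.   0.  ] shift units [ 0.36 -0.12 -0.82]
mouth-head: along axis 12.0 mm lateral y,z(mm) [-0.3  0.3] F tool(ideal axes) [ 3.   0.8 -0.6] T [-0.01 -0.05  0.47] op 0.0246
```

Emit:
carry_out:
  increments:
    - [[0,0,0],[0.12,-0.04,-0.27],0]
    - [[0,0,0],[0.12,-0.03,-0.27],0]
    - [[0,0,0],[0.12,-0.03,-0.27],0]
    - [[0,0,0],[0,0,0],0]

```text
t: 16.1
tool_pos: [0.4713, -0.0761, 0.3243]
tool_rot: [-1.265, 1.014, 0.715]
contact_force: [-3.5, 0.3, 0.9]
opening: 0.0251
```

```bash
python3 tgt.py 0.012
```

```text
t 16.1 TCP [ 0.4713 -0.0761  0.3243] turn units [ 0.04 -0.01 -0.01] shift units [ 0.11 -0.05 -0.3 ]
mouth-head: along axis -5.5 mm lateral y,z(mm) [-0.5 -0.2] F tool(ideal axes) [-2.3  2.8 -0.5] T [0.04 0.28 0.81] op 0.0251
```

Emit:
carry_out:
  increments:
    - [[0,0,0],[0.08,-0.02,-0.18],0]
    - [[0,0,0],[0.08,-0.02,-0.18],0]

```text
t: 16.3
tool_pos: [0.4746, -0.0774, 0.318]
tool_rot: [-1.266, 1.017, 0.716]
contact_force: [-1.1, -3.3, -5.9]
opening: 0.0246
```

```bash
python3 tgt.py 0.022
```

```text
t 16.3 TCP [ 0.4746 -0.0774  0.318 ] turn units [ 0.06 -0.04 -0.02] shift units [ 0.15 -0.03 -0.44]
mouth-head: along axis -12.7 mm lateral y,z(mm) [-0.5 -1.4] F tool(ideal axes) [ 5.2  2.9 -3.4] T [-0.03  0.69  0.73] op 0.0246
```

Emit:
carry_out:
  increments:
    - [[0,0,0],[0.06,-0.01,-0.13],0]
    - [[0,0,0],[0,0,0],0]

```text
t: 16.5
tool_pos: [0.4759, -0.078, 0.3149]
tool_rot: [-1.266, 1.018, 0.716]
contact_force: [-5.8, 0.4, 1.2]
opening: 0.0248
```

```bash
python3 tgt.py 0.022
```

```text
t 16.5 TCP [ 0.4759 -0.078   0.3149] turn units [ 0.07 -0.05 -0.01] shift units [ 0.08 -0.   -0.29]
mouth-head: along axis -16.1 mm lateral y,z(mm) [-0.2 -1.8] F tool(ideal axes) [-3.5  4.7 -0.9] T [-0.    0.19  0.99] op 0.0248
```

Emit:
carry_out:
  increments:
    - [[0.03,0,0],[0.045,-0.01,-0.15],0]
    - [[0.03,0,0],[0.045,-0.01,-0.15],0]
    - [[0,0,0],[0,0,0],0]

```text
t: 16.8
tool_pos: [0.4782, -0.079, 0.3114]
tool_rot: [-1.263, 1.016, 0.718]
contact_force: [-9.2, 1.4, 3.8]
opening: 0.0247
```

```bash
python3 tgt.py 0.022
```

```text
t 16.8 TCP [ 0.4782 -0.079   0.3114] turn units [ 0.03 -0.05 -0.02] shift units [-0.03  0.05 -0.11]
mouth-head: along axis -20.4 mm lateral y,z(mm) [-0.8 -1.5] F tool(ideal axes) [-7.4  6.8 -0.6] T [-0.04  0.17  1.49] op 0.0247
```

Emit:
carry_out:
  increments:
    - [[0,0,0],[0,0,-0.13],0]
    - [[0,0,0],[0,0,0],0]

```text
t: 17.0
tool_pos: [0.4786, -0.079, 0.3111]
tool_rot: [-1.264, 1.016, 0.718]
contact_force: [-10.2, 0.7, 4.4]
opening: 0.0247
```

```bash
python3 tgt.py 0.022; python3 tgt.py .022 | tail -1
```

```text
t 17.0 TCP [ 0.4786 -0.079   0.3111] turn units [ 0.03 -0.04 -0.02] shift units [-0.05  0.05 -0.1 ]
mouth-head: along axis -20.8 mm lateral y,z(mm) [-1.1 -1.4] F tool(ideal axes) [-8.2  7.3 -1.6] T [-0.01  0.33  1.58] op 0.0247
mouth-head: along axis -20.8 mm lateral y,z(mm) [-1.1 -1.4] F tool(ideal axes) [-8.2  7.3 -1.6] T [-0.01  0.33  1.58] op 0.0247
```

Emit:
carry_out:
  increments:
    - [[0,-0.02,0],[0,0,-0.2],0]
    - [[0,0,0],[0,0,-0.05],0]

```text
t: 17.2
tool_pos: [0.4792, -0.0791, 0.3093]
tool_rot: [-1.266, 1.012, 0.715]
contact_force: [-10.8, 0.1, 5.9]
opening: 0.0251
```

```bash
python3 tgt.py 0.022
```

```text
t 17.2 TCP [ 0.4792 -0.0791  0.3093] turn units [ 0.04  0.   -0.03] shift units [-0.08  0.05 -0.  ]
mouth-head: along axis -22.7 mm lateral y,z(mm) [-1.9 -1.3] F tool(ideal axes) [-9.8  7.  -2.2] T [0.02 0.3  1.66] op 0.0251
```

Emit:
carry_out:
  increments:
    - [[0,0,0],[-0.06,0.02,-0.03],0]
    - [[0,0,0],[0,0,0],0]
    - [[0,0,0],[0,0,0],0]

```text
t: 17.5
tool_pos: [0.4781, -0.0787, 0.312]
tool_rot: [-1.267, 1.013, 0.716]
contact_force: [-8.5, 0.1, 3.9]
opening: 0.0249
```

```bash
python3 tgt.py 0.022; python3 look.py 13 knob; python3 - <<'E'
from h import *
z=np.load("pics/w13.npz"); cv2.imwrite("pics/w13c.png",cv2.resize(z["im"][100:400,120:520],None,fx=1.9,fy=1.9,interpolation=cv2.INTER_CUBIC))
im,d=get_image("side"); cv2.imwrite("pics/s13.png",cv2.resize(im[140:260,250:370],None,fx=5,fy=5,interpolation=cv2.INTER_CUBIC))
E
python3 tgt.py .022
```

```text
t 17.5 TCP [ 0.4781 -0.0787  0.312 ] turn units [ 0.05 -0.01 -0.03] shift units [-0.03  0.03 -0.14]
mouth-head: along axis -19.8 mm lateral y,z(mm) [-1.9 -1.2] F tool(ideal axes) [-7.1  5.9 -1.7] T [0.01 0.36 1.43] op 0.0249
t 17.5 pos [ 0.4781 -0.0787  0.312 ] zt [[0.412, -0.886, 0.213], [-0.094, 0.191, 0.977], [-0.906, -0.423, -0.005]] cam [ 0.4283 -0.0672  0.2543] view [ 0.641 -0.145 -0.754]
knob 0.85 [420.2 270.4] dp [ 0.6285 -0.0062  0.1094] on.104 [ 0.6359 -0.004   0.104 ]
t 17.65 TCP [ 0.4781 -0.0787  0.3119] turn units [ 0.05 -0.01 -0.03] shift units [-0.03  0.03 -0.14]
mouth-head: along axis -19.8 mm lateral y,z(mm) [-1.8 -1.2] F tool(ideal axes) [-7.1  5.7 -1.3] T [0.04 0.34 1.47] op 0.0247
```

View pics/w13c.png

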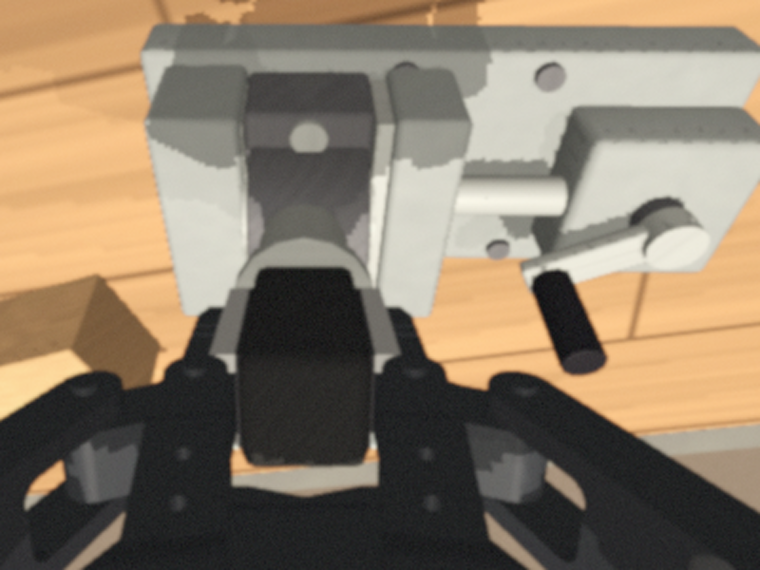

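View pics/s13.png

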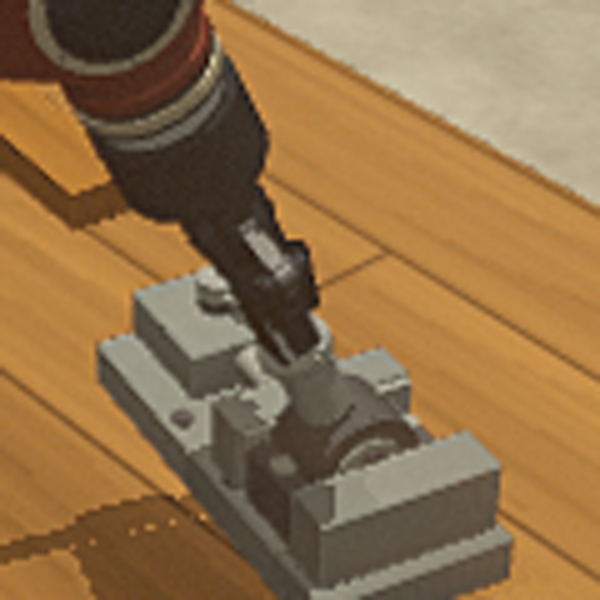

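Emit:
carry_out:
  increments:
    - [[0,0,0],[0.04,0,-0.2],0]
    - [[0,0,0],[0.02,0,-0.1],0]

```text
t: 17.85
tool_pos: [0.4796, -0.0789, 0.3086]
tool_rot: [-1.268, 1.013, 0.716]
contact_force: [-11.5, 0.0, 7.5]
opening: 0.0248
```

```bash
python3 tgt.py 0.022; python3 - <<'E'
from h import *
for i in range(4): get_image("side")
E
python3 tgt.py .022
```

```text
t 17.85 TCP [ 0.4796 -0.0789  0.3086] turn units [ 0.06 -0.   -0.04] shift units [-0.1   0.04  0.03]
mouth-head: along axis -23.5 mm lateral y,z(mm) [-2.  -1.2] F tool(ideal axes) [-11.5   7.   -2.4] T [-0.04  0.38  1.63] op 0.0248
t 18.05 TCP [ 0.4796 -0.0789  0.3087] turn units [ 0.06 -0.   -0.04] shift units [-0.1   0.04  0.02]
mouth-head: along axis -23.4 mm lateral y,z(mm) [-2.  -1.2] F tool(ideal axes) [-10.7   5.8  -2.3] T [0.04 0.38 1.57] op 0.025
```

Emit:
carry_out:
  increments:
    - [[0,0,0],[0,0,0],0]

```text
t: 18.15
tool_pos: [0.4795, -0.0789, 0.3097]
tool_rot: [-1.268, 1.013, 0.717]
contact_force: [-10.2, 1.1, 6.3]
opening: 0.025
```

```bash
python3 tgt.py 0.022; python3 - <<'E'
from h import *
for i in range(8): get_image("side")
print(masks_of.__name__)
E
python3 tgt.py .022
```

```text
t 18.15 TCP [ 0.4795 -0.0789  0.3097] turn units [ 0.06 -0.01 -0.04] shift units [-0.1   0.04 -0.02]
mouth-head: along axis -22.5 mm lateral y,z(mm) [-2.1 -1.2] F tool(ideal axes) [-10.    6.6  -1.1] T [0.05 0.33 1.72] op 0.025
call
t 18.55 TCP [ 0.4795 -0.0788  0.3097] turn units [ 0.06 -0.02 -0.04] shift units [-0.1   0.04 -0.03]
mouth-head: along axis -22.4 mm lateral y,z(mm) [-2.  -1.2] F tool(ideal axes) [-9.9  6.7 -1.1] T [-0.03  0.36  1.63] op 0.0248
```

```bash
python3 look.py 14 knob crank_axis; sed -i 's/^rots=.*/o=get_obs();rots={14:(o["tool_pos"],o["tool_rot"])}/' n2.py; python3 n2.py; python3 - <<'E'
from h import *
im,d=get_image("top"); cv2.imwrite("pics/t14.png",im)
E
python3 tgt.py .022
```

```text
t 18.55 pos [ 0.4795 -0.0788  0.3097] zt [[0.412, -0.886, 0.212], [-0.095, 0.19, 0.977], [-0.906, -0.422, -0.006]] cam [ 0.4297 -0.0674  0.252 ] view [ 0.641 -0.145 -0.754]
knob 0.71 [420.7 273.7] dp [ 0.6291 -0.0072  0.1103] on.104 [ 0.6379 -0.0045  0.104 ]
crank_axis 0.78 [494.9 251.2] dp [ 0.7585  0.1235 -0.0008] on.104 [0.6222 0.0444 0.104 ]
14 cam in tool [0.0307 0.0707 0.001 ] rv [ 2.0721 -0.292   2.0699]
 face y [0.0077 0.0162 0.0139] 1412
 top x 0.1299 y [-0.0106  0.0142] z [-0.0234  0.0234]
 nose yz [0.0012 0.0007] 526
 flange ((0.0069060297682881355, 0.0009203394874930382), 0.018872961401939392) 994 0.17990867691778722
t 18.75 TCP [ 0.4795 -0.0788  0.3097] turn units [ 0.06 -0.02 -0.04] shift units [-0.1   0.04 -0.03]
mouth-head: along axis -22.4 mm lateral y,z(mm) [-2.  -1.2] F tool(ideal axes) [-9.5  7.3 -1.6] T [0.02 0.34 1.62] op 0.0247
```

View pics/t14.png

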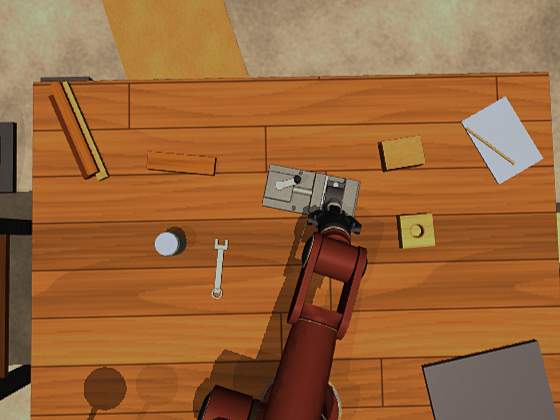

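No slip in the grip, the crank is where I left it, and the can, offcut, carton and wrench have not moved. The push is steady, so I am handing in.

```bash
python3 -c "
from station import *
print(finish_job())"
```

```text
the job is handed in; nothing more can be done
None
```

The block is clamped and the coupler is snapped onto the nipple. I handed in at about 18.8 s, still gripping the coupler and pushing it on; no verdict was reported.

- **Clamping:** I turned the crank clockwise by about 3.55–3.6 rad. At about 3.5 rad the resistance at the knob was about 11.7 N. After that the jaws lay flush on the block, and in the last pictures the crank was still where I left it.
- **Coupler:** I lifted it out of the stand, tilted it 25° to match the nipple and pushed it on. The axial force rose, dropped as the catches snapped over the head, then climbed with the spring.
- **Last checks:**
  - By position the plunger was in about 9.9 mm. By force it was about 9.8–10.2 mm, and it stayed there for the last 0.6 s.
  - The coupler had not slipped in the grip.
  - The can, offcut, carton and wrench had not moved.
- **What was less than ideal:**
  - The plunger sits slightly past the suggested 9.5 mm (its stop is at 12 mm).
  - By my estimate the mouth was 1–2 mm off the nipple's centreline. A steady side force of about 5–6 N remained, which two small corrections did not remove.
  - The first grip on the knob was too high, so I opened the fingers, went lower and gripped again before turning.

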